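# Back off the knurled nut and free the glued block

## Robot

A 7-joint arm with a two-finger parallel gripper is mounted at the origin on the work surface; the furniture and walls round the work are solid. World frame = base frame: x ahead of the robot, y to its left, z up, the work surface at z = 0. Lengths are in m, angles in rad, forces in N, time in s.
With the tool pointing down it reaches from about 0.425 to 0.875 m from the base axis. Payload 4.7 kg.
Tool frame: the origin (TCP) lies on the centre line of the jaws, within the pads' length; the fingertips stand 19 mm ahead of it and the grasp point (between the pads) is the TCP; z points along the fingers, y is the line along which they close (so a half turn about z gives the same grasp; the last joint's range is limited). The gripper opens to 85 mm and grips with 20 to 120 N. Pads are 22 mm wide; open, the fingers measure 114 mm over their backs; the gripper's body (76 mm by 85 mm) begins 54 mm behind the grasp point. The pads swing forward as they close: fully open they stand 13 mm farther back than shut.
Start: joints at [1.187, 0.321, -0.07, 1.45, 0.023, 1.371, -0.057], TCP at [0.252, -0.599, 0.25] pointing down, gripper open.
Joint ranges: [-2.86, 2.86], [-0.3, 2.09], [-1.38, 1.24], [0.06, 2.45], [-1.56, 4.7], [0.09, 2.05], [-2.69, 2.69]. Speed limits (rad/s): [2.57, 2.57, 3.14, 3.14, 3.14, 3.14, 3.14].

## Interface

Orientations are given as a 3x3 rotation matrix whose columns are the frame's x, y, z axes.
In Python, from rig import ctrl, grab_frame, camera_params, job gives the robot as it stands.
- The arm moves only by the tool carry_out, never from a script. Its arguments are lists of equal length, an entry for each row: "slide": the shift along the tool's x, y, z normalised to -1 to 1, where 1 is 1 m, a list of three; "turn": the turn about the tool's z normalised to -1 to 1, where 1 is 90 degrees; "jaw": the closure, from -1 (fully open) to 1 (shut), so that 0 is half open. In form: {"slide": [[dx, dy, dz], ...], "turn": [turn, ...], "jaw": [jaw, ...]}. A call has 1 to 10 rows; each row is the pose to reach, as a shift and turn from the pose commanded when the call began, along the tool's axes at that moment; what a row does not reach only later rows make up. A row lasts 1/10 s, in which the tool goes at most 50 mm and 8.59 degrees, less where a joint would pass 70% of its speed; a pose out of reach is approached as far as the arm can. A call with a number of a shift or a turn outside -1 to 1 is refused whole. A call with a gripper value outside its range is refused whole. The fingers move at their own pace and stop on an object; the grip force is fixed at half the most. Time passes only in rows, so rows that repeat a pose let the fingers close. It gives the time, the measured TCP pose, the force, the opening and the grip force at its end, in the units of the state.
- ctrl.get_obs(): the state, without advancing time (a new reading comes with each control period).
- grab_frame(name): name is "scene" or "top" or "wrist"; returns the picture (420x560x3 uint8, blue, green, red); there is no depth.
- camera_params(name): a dict with "camera_matrix" (3x3 intrinsics, pixels), "world_to_cam" (4x4, takes a point from world to camera coordinates). Camera axes: x right, y down, z forward; pixel columns grow to the right and rows downward; lengths in m; the calibration is good to about 2 mm. A picture is of the moment at which its call begins: read the wrist's pose just before it. camera_params takes no time and is no camera call; for the wrist camera it gives the pose at the moment of the call.
- job.hand_in(): hands the job in; it is judged then, once.
The state is a dict: "t": time; "q": joint angles; "joint_velocities": joint speeds; "joint_torque": joint torques, N m; "ee_pos": TCP position; "eef_rot": TCP orientation; "wrist_force": force on the tool from outside, world axes, zero at the start; "torque": the same for the moment, N m; "gripper_width": finger opening in m; "finger_force": force on a finger pad.
Only numpy, scipy, OpenCV 4.12 (cv2) and the standard library are available. Lean on these libraries where they do the work, as an engineer would, in place of code of your own. Each camera call takes 0.05 s, during which the arm holds its last target. There are 200 camera calls.

## Task

The glue under the sanding block has set, so release it from the strap clamp. Roll a fingertip round the knurled rim of the big nut to back it off two full turns anticlockwise (no more than two and a half, so that it stays well on its thread), then gently push the strap back by its turned-up nose as far as its slot allows, so that it no longer covers the block. Only touch and push: nothing is gripped or lifted, and the block and the things lying about stay where they are.

Things in the scene. Friction and masses are not known exactly. Their poses are not given: they have to be found in the camera images.
- clamp_board: plywood board 124 x 263 x 15 mm, flat on the table and screwed to it. Origin: on the table, on the axis of its upright stud. z up; -y points along the board to the end with the block (edge at y = -138), +y to the heel end (y = +125). Heel block at y = +15 to +91, top z = 49, with steel cheeks to z = 55 beside the strap. Batten across the board at y = -67 to -77, top z = 27 (mm).
- stud_top (a point): top end of the fixed threaded steel stud (14 mm thick), 112 mm above the table, on the nut's axis. The nut has a right-hand thread: it climbs 3 mm for each full turn anticlockwise seen from above.
- nut (a joint): turn of the knurled steel nut, rad: 0 = tight, positive = anticlockwise from above (loosening), 6.283 = one turn; thread ends at 22. Stiff (0.05 N m, about 1.2 N at the rim), stays where left. Driven by a fingertip pressed lightly on the rim from the side and moved along it; a fingertip going once round outside the rim rolls the nut more than one turn, so read the nut, not the finger.
- nut_rim (a point): on the nut's axis at mid height of its knurled rim (82 mm above the table when tight, rising with it). Rim: disc 86 mm in diameter over its 72 fine upright ridges, 17 mm high, too wide to grip; flat hub 5 mm higher. Below it a shoulder 27 mm in diameter sits, when tight, in a pocket of 4 mm high bars on the strap: the strap cannot slide before the nut has climbed over 4 mm.
- nut_mark (a point): dark radial notch on the nut's top face, 28 mm out from the axis; it goes round with the nut and rises with it (91 mm above the table when tight).
- strap: loose flat steel strap 38 mm wide, 6 mm thick, 183 mm long, 250 g, level, underside 49 mm above the table, on the heel block and the sanding block's edge. Origin: in its underside, on the stud axis as clamped. Axes as the board's, nose towards -y. A 15 mm wide slot lets it slide 40 mm towards the board's +y, until the slot's end meets the stud; it slides easily (1 to 3 N).
- strap_nose (a point): middle of the outer face of the strap's turned-up nose, a plate 38 mm wide and 6 mm thick, from 49 to 72 mm above the table. The face to push looks along the board's -y; as clamped it is 100 mm from the stud axis, over the block, whose top is 49 mm above the table.
- sanding_block: loose pine sanding block, 112 mm across the board, 57 mm along it, 34 mm high, 90 g, lying on the board against the batten; its top is 49 mm above the table. Origin: centre of its underside.
- masking_tape: bystander: roll of cream masking tape lying flat, 104 mm across, 25 mm high. Origin: centre of its underside.
- scraper: bystander: flat scraper with yellow handle, 60 x 117 x 13 mm. Origin: centre of its underside.
- varnish_jar: bystander: small brown jar with a pale screw cap, 52 mm across, 73 mm high. Origin: centre of its underside.

How it is judged:
On the way:
1. the nut has been backed off about two full turns while the strap is still forward over the block (value of joint nut above 11 rad and y of strap_nose in the frame of clamp_board below -0.085 m), for 0.2 s.
At the end, for the whole second after the job is handed in: the nut stands 1.75 to 2.53 turns from tight; the strap lies at rest and level on its heel, pushed back at least 33 mm so that its nose is clear of the block; the block has not moved more than 10 mm (value of joint nut between 11 and 15.9 rad and y of strap_nose in the frame of clamp_board above -0.067 m and z of strap in the frame of clamp_board between 0.045 and 0.056 m and angle between strap's own z axis and vertical below 0.1 rad and linear speed of strap below 0.01 m/s and distance of sanding_block from where it was at the start of the episode below 0.01 m); the robot touches nothing.
It fails at once if the nut is backed off more than two and a half turns (value of joint nut above 15.9 rad).
It fails at once if the strap is lifted (more than 10 mm) instead of slid (z of strap in the frame of clamp_board above 0.059 m or z of strap_nose in the frame of clamp_board above 0.076 m).
It fails at once if the block is shifted or lifted by more than 10 mm (distance of sanding_block from where it was at the start of the episode above 0.01 m).
It fails at once if a thing lying about is moved more than 20 mm (distance of any of masking_tape, scraper, varnish_jar from where it was at the start of the episode above 0.02 m).
It fails at once if the strap is gripped or rammed (fingers press on it with over 30 N) (contact force between the fingers and strap above 30 N).
It also fails if it takes over 64 s, if anything falls off the work surface, if the arm or the gripper's body presses on something with over 40 N, if the wrist force passes 120 N, or if a joint passes its speed limit or range.

## Working session

There is one attempt and no reset: what is moved stays moved. The work goes in short steps, Python scripts to look and compute and a tool call to move; the robot and the scene stay as the last step left them, time stands still between calls to the robot, and variables do not carry over. Pictures are saved under pics/ and viewed, at most 10 in all, crops included, and the job is handed in when it is done.

Besides the shell and the picture viewer there is one more tool, called as name(argument=value, ...) on one line, values as JSON. carry_out: Moves the arm, as the interface text tells. Its arguments: {"type":"object","properties":{"slide":{"type":"array"},"turn":{"type":"array"},"jaw":{"type":"array"}},"required":["slide","turn","jaw"]}

```bash
mkdir -p pics; ls; python3 - <<'E'
from rig import ctrl, grab_frame, camera_params, job
import cv2,numpy as np
for n in("scene","top"):
    cv2.imwrite(f"pics/{n}0.png",grab_frame(n)); p=camera_params(n); print(n,np.round(p["camera_matrix"],1).tolist(),np.round(p["world_to_cam"],3).tolist())
o=ctrl.get_obs();print(o)
E
```

```text
pics
scene [[450.7, 0.0, 277.2], [0.0, 450.7, 206.6], [0.0, 0.0, 1.0]] [[-0.905, -0.426, 0.008, 0.397], [-0.3, 0.623, -0.722, 0.174], [0.303, -0.656, -0.692, 0.952], [0.0, 0.0, 0.0, 1.0]]
top [[382.4, 0.0, 284.2], [0.0, 382.4, 211.9], [0.0, 0.0, 1.0]] [[0.018, -1.0, 0.015, 0.032], [-0.997, -0.019, -0.071, 0.437], [0.072, -0.014, -0.997, 1.083], [0.0, 0.0, 0.0, 1.0]]
{'t': 0.1, 'q': array([ 1.18706925,  0.32177333, -0.07011072,  1.45154261,  0.02258035,
        1.37082898, -0.05695333]), 'joint_velocities': array([-0.00118816, -0.00154703, -0.00043589, -0.00278429,  0.00028896,
       -0.00068116,  0.00098968]), 'joint_torque': array([-1.14417999e-03, -4.94880188e+01, -3.84499244e-01, -3.15211058e+01,
        1.31719888e-02,  7.44418212e-03, -3.72519594e-05]), 'ee_pos': array([ 0.25162229, -0.59882834,  0.24932239]), 'eef_rot': array([[ 9.21906891e-01,  3.87410802e-01, -7.44888305e-04],
       [ 3.87411512e-01, -9.21905505e-01,  1.60025835e-03],
       [-6.67592577e-05, -1.76386750e-03, -9.99998442e-01]]), 'wrist_force': array([ 0.21811857,  0.00711566, -0.69578253]), 'torque': array([ 0.02220171, -0.05066144,  0.0188164 ]), 'finger_force': 0.0, 'gripper_width': 0.08541184085341808}
```

View pics/top0.png

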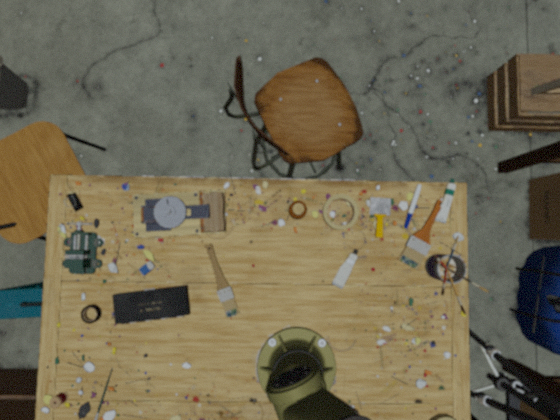

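View pics/scene0.png

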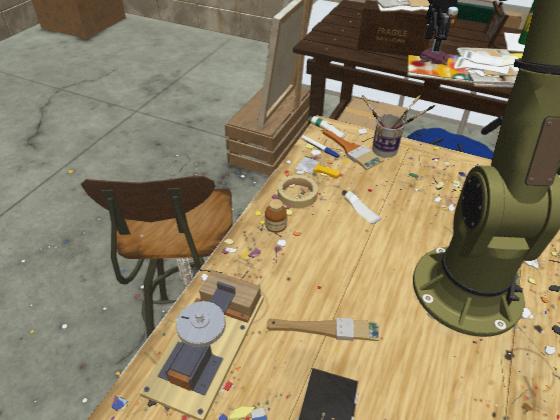

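The top view shows the clamp nut at about (169,212), the block at about (213,212), the jar at (298,210), the tape at (340,212) and the scraper at (379,215). The clamp's nose points image-right, which is roughly world -y.

```bash
cat > h.py <<'E'
import numpy as np,cv2
from rig import ctrl, grab_frame, camera_params, job
def ray(n,uv,z,p=None):
    p=p or camera_params(n);K=p["camera_matrix"];T=np.array(p["world_to_cam"]);R=T[:3,:3];c=-R.T@T[:3,3]
    d=R.T@np.linalg.inv(K)@np.array([uv[0],uv[1],1.]);return c+d*(z-c[2])/d[2]
def pix(n,P,p=None):
    p=p or camera_params(n);T=np.array(p["world_to_cam"]);c=T[:3,:3]@P+T[:3,3];u=np.array(p["camera_matrix"])@c;return u[:2]/u[2]
E
python3 - <<'E'
from h import *
im=cv2.imread("pics/top0.png");s=cv2.imread("pics/scene0.png")
a=cv2.resize(im[180:245,120:240],None,fx=5,fy=5,interpolation=cv2.INTER_CUBIC)
b=cv2.resize(s[260:420,130:280],None,fx=2.5,fy=2.5,interpolation=cv2.INTER_CUBIC)
c=np.zeros((400+325-125,600,3),np.uint8);c[:300]=a[:300];c[300:600,:375]=b[:300]
cv2.imwrite("pics/z0.png",c)
print(ray("top",(169.5,212),.0905),ray("scene",(200,321),.0905),ray("top",(298,210),.07),ray("top",(213,212),.049))
E
```

```text
[0.42469394 0.3468283  0.0905    ] [0.42426264 0.35006139 0.0905    ] [0.43821888 0.00345352 0.07      ] [0.42973315 0.23844406 0.049     ]
```

View pics/z0.png

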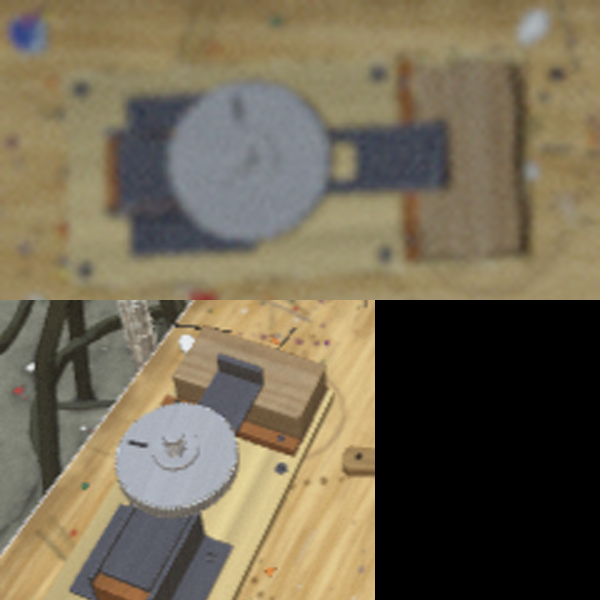

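The crops show the nut as a disc centred on (169.5,212) in the top view, with its notch pointing towards world +x. The nose is clear of the nut, over the block. Next I fly over there with a detour round the base.

carry_out(slide=[[0.476, -0.233, 0], [0.476, -0.233, 0], [0.476, -0.233, 0], [0.476, -0.233, 0], [0.476, -0.233, 0], [0.476, -0.233, 0], [0.476, -0.233, 0], [0.476, -0.233, 0], [0.476, -0.233, 0], [0.476, -0.233, 0]], turn=[0.2, 0.2, 0.2, 0.2, 0.2, 0.2, 0.2, 0.2, 0.2, 0.2], jaw=[1, 1, 1, 1, 1, 1, 1, 1, 1, 1])

```text
t: 1.1
ee_pos: [0.58, -0.2226, 0.25]
eef_rot: [[0.997, 0.083, -0.001], [0.083, -0.997, -0.0], [-0.001, 0.0, -1.0]]
wrist_force: [0.5, -1.3, -0.3]
gripper_width: 0.0
finger_force: 0.0
```

carry_out(slide=[[-0.109, -0.504, 0], [-0.109, -0.504, 0], [-0.109, -0.504, 0], [-0.109, -0.504, 0], [-0.109, -0.504, 0], [-0.109, -0.504, 0], [-0.109, -0.504, 0], [-0.109, -0.504, 0], [-0.109, -0.504, 0], [-0.109, -0.504, 0]], turn=[0, 0, 0, 0, 0, 0, 0, 0, 0, 0], jaw=[1, 1, 1, 1, 1, 1, 1, 1, 1, 1])

```text
t: 2.1
ee_pos: [0.432, 0.2555, 0.2502]
eef_rot: [[0.997, 0.083, 0.0], [0.083, -0.997, -0.001], [0.0, 0.001, -1.0]]
wrist_force: [0.7, 0.6, -1.0]
gripper_width: -0.0002
finger_force: 0.0
```

```bash
python3 - <<'E'
from h import *
o=ctrl.get_obs();print(np.round(o["q"],2),np.round(o["ee_pos"],3),np.round(o["wrist_force"],2))
p=camera_params("wrist");T=np.array(p["world_to_cam"]);print(-T[:3,:3].T@T[:3,3],T[2,:3])
im=grab_frame("wrist");cv2.imwrite("pics/w1.png",im)
print(pix("wrist",np.array([.424,.348,.0905]),p))
E
```

```text
[ 0.15  0.04 -0.75  1.79  0.03  1.32 -2.09] [0.432 0.255 0.25 ] [ 0.74  0.6  -1.02]
[0.50513436 0.2604906  0.3741878 ] [-0.2865185  -0.02450372 -0.9577613 ]
[172.18246447 196.32303375]
```

View pics/w1.png

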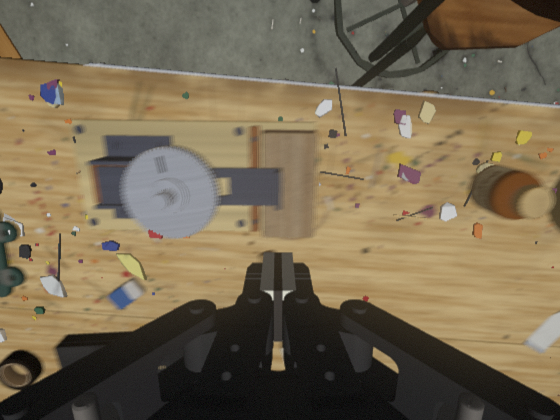

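The wrist view shows the nut at about (169,192) with r≈48 px, its notch at (160,163), and the nose edge at about (280,187). The shut fingertips are at about (278,260). I'll refine the nut centre from this view.

```bash
python3 - <<'E'
from h import *
im=cv2.imread("pics/w1.png");p=camera_params("wrist")
hsv=cv2.cvtColor(im,cv2.COLOR_BGR2HSV)
m=((hsv[...,1]<50)&(hsv[...,2]>100)).astype(np.uint8)*255;m[:130]=0;m[250:]=0;m[:,:100]=0;m[:,240:]=0
m=cv2.morphologyEx(m,cv2.MORPH_OPEN,np.ones((5,5)))
c=max(cv2.findContours(m,0,2)[0],key=cv2.contourArea);e=cv2.fitEllipse(cv2.convexHull(c));print(e)
n=np.array([ray("wrist",q[0],.0905,p) for q in cv2.convexHull(c)])[:,:2].astype(np.float32)
print("circle",cv2.minEnclosingCircle(n),n.min(0),n.max(0))
print("mark",ray("wrist",(160,163),.091,p),"nose",ray("wrist",(280,187),.072,p))
b=[ray("wrist",q,.049,p)[:2] for q in((317,130),(313,240),(258,130),(258,236))];print(np.round(b,3))
E
```

```text
((169.24636840820312, 191.79603576660156), (91.27365112304688, 100.42659759521484), 110.48817443847656)
circle ((0.4198410212993622, 0.36232808232307434), 0.045129332691431046) [0.377714  0.3179066] [0.46286526 0.40583193]
mark [0.44702348 0.36963266 0.091     ] nose [0.43150487 0.26326351 0.072     ]
[[0.486 0.233]
 [0.372 0.222]
 [0.48  0.289]
 [0.371 0.281]]
```

```bash
python3 - <<'E'
from h import *
grab_frame("top");grab_frame("top")
o=ctrl.get_obs();print(np.round(o["ee_pos"],4),np.round(o["joint_velocities"],3),np.round(o["wrist_force"],2))
p=camera_params("wrist");im=grab_frame("wrist")
hsv=cv2.cvtColor(im,cv2.COLOR_BGR2HSV)
m=((hsv[...,1]<50)&(hsv[...,2]>100)).astype(np.uint8)*255
v=pix("wrist",np.array([.424,.35,.09]),p).astype(int);k=np.zeros_like(m);cv2.circle(k,tuple(int(i) for i in v),75,255,-1);m&=k
m=cv2.morphologyEx(m,cv2.MORPH_OPEN,np.ones((5,5)))
c=cv2.convexHull(max(cv2.findContours(m,0,2)[0],key=cv2.contourArea));print(cv2.fitEllipse(c))
n=np.array([ray("wrist",q[0],.0905,p) for q in c])[:,:2].astype(np.float32)
print(cv2.minEnclosingCircle(n),n.min(0),n.max(0))
E
```

```text
[0.4309 0.2577 0.2503] [ 0.044 -0.004  0.083  0.012  0.035  0.006  0.018] [ 0.77 -1.18 -0.8 ]
((176.52137756347656, 188.94998168945312), (89.85587310791016, 98.23848724365234), 124.2466049194336)
((0.42746350169181824, 0.34665045142173767), 0.0429830402135849) [0.3856384  0.30425683] [0.46906716 0.38794732]
```

carry_out(slide=[[0.002, -0.022, 0.05], [0.002, -0.022, 0.1], [0.002, -0.022, 0.13], [0.002, -0.022, 0.15], [0.002, -0.022, 0.152], [0.002, -0.022, 0.152], [0.002, -0.022, 0.152], [0.002, -0.022, 0.152]], turn=[0, 0, 0, 0, 0, 0, 0, 0], jaw=[1, 1, 1, 1, 1, 1, 1, 1])

```text
t: 3.1
ee_pos: [0.4344, 0.2762, 0.0998]
eef_rot: [[0.997, 0.083, 0.003], [0.083, -0.997, 0.001], [0.003, -0.0, -1.0]]
wrist_force: [-0.1, -0.0, -1.2]
gripper_width: -0.0002
finger_force: 0.0
```

```bash
python3 - <<'E'
from h import *
o=ctrl.get_obs();print(np.round(o["q"],2),np.round(o["ee_pos"],4),np.round(o["wrist_force"],2))
a=grab_frame("wrist");b=grab_frame("scene")
c=np.zeros((420,800,3),np.uint8);c[:,:500]=a[:,30:530];c[:,500:]=b[:,100:400];cv2.imwrite("pics/w2.png",c)
E
```

```text
[ 0.07  0.24 -0.75  1.94  0.19  1.03 -2.26] [0.4344 0.2762 0.0998] [-0.11 -0.02 -1.21]
```

View pics/w2.png

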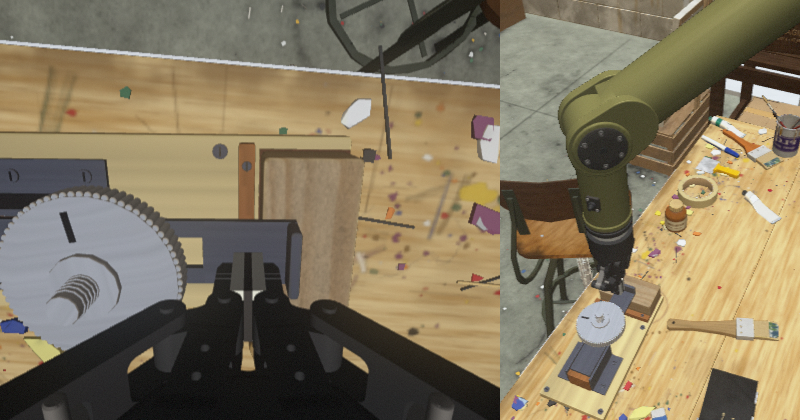

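The finger stands beside the nut on the nose side, clear of everything. Its tips are slim. I approach the rim.

carry_out(slide=[[-0.002, -0.01, 0.001], [-0.002, -0.017, 0.001], [-0.002, -0.019, 0.001], [-0.002, -0.02, 0.001], [-0.002, -0.02, 0.001]], turn=[0, 0, 0, 0, 0], jaw=[1, 1, 1, 1, 1])

```text
t: 3.7
ee_pos: [0.4296, 0.2945, 0.0973]
eef_rot: [[0.997, 0.083, -0.001], [0.083, -0.997, -0.003], [-0.001, 0.003, -1.0]]
wrist_force: [-0.4, -5.0, 4.9]
gripper_width: -0.0001
finger_force: 3.2
```

carry_out(slide=[[0.007, -0.0015, 0], [0.014, -0.003, 0], [0.0206, -0.0054, 0], [0.0268, -0.0088, 0], [0.0325, -0.013, 0], [0.0325, -0.013, 0]], turn=[-0.09, -0.18, -0.27, -0.36, -0.45, -0.45], jaw=[1, 1, 1, 1, 1, 1])

```text
t: 4.3
ee_pos: [0.4641, 0.3102, 0.0978]
eef_rot: [[0.703, 0.711, 0.004], [0.711, -0.703, -0.001], [0.002, 0.003, -1.0]]
wrist_force: [4.7, -4.1, 3.0]
gripper_width: 0.0002
finger_force: 3.7
```

```bash
python3 - <<'E'
from h import *
o=ctrl.get_obs();print(np.round(o["q"],2),np.round(o["ee_pos"],4),np.round(o["wrist_force"],2))
d=o["ee_pos"][:2]-np.array([.426,.347]);print(np.hypot(*d),np.degrees(np.arctan2(d[1],d[0])))
p=camera_params("wrist");a=grab_frame("wrist");t=grab_frame("top");b=grab_frame("scene")
cv2.imwrite("pics/a3.png",a);cv2.imwrite("pics/t3.png",t);cv2.imwrite("pics/s3.png",b)
c=np.zeros((600,800,3),np.uint8);c[:420,:560]=a;c[420:,:360]=cv2.resize(t[182:242,130:250],(360,180));c[:240,560:]=cv2.resize(b[280:360,160:240],(240,240));cv2.imwrite("pics/c3.png",c)
E
```

```text
[ 0.09  0.37 -0.85  1.83  0.32  1.08 -1.66] [0.4641 0.3102 0.0978] [ 4.68 -4.13  2.97]
0.052942415117170794 -43.96845761512521
```

View pics/c3.png

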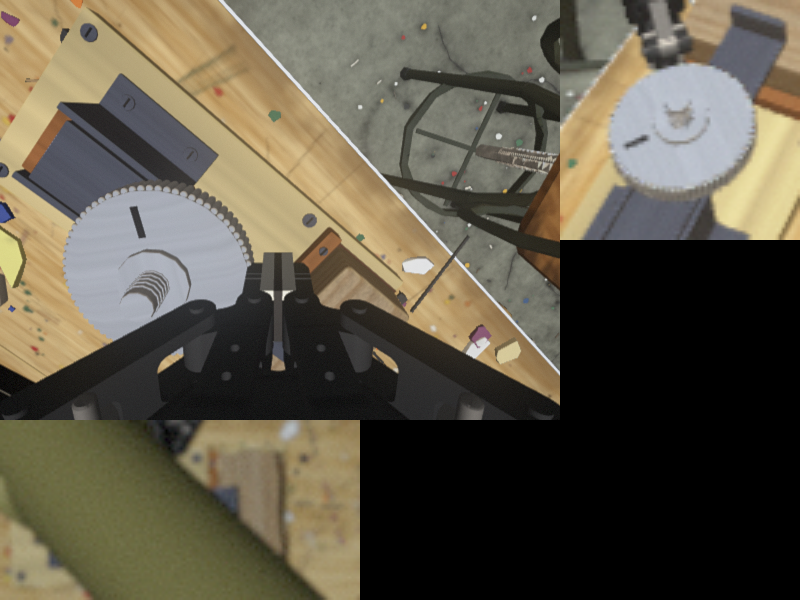

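The notch keeps its place in the wrist picture at (137,222) while the board turns under it, so the nut is carried along with the finger, by about 41°. I continue the arc.

carry_out(slide=[[0.007, -0.0005, 0], [0.014, -0.002, 0], [0.0206, -0.0044, 0], [0.0268, -0.0078, 0], [0.0325, -0.012, 0], [0.0375, -0.0169, 0], [0.0418, -0.0226, 0], [0.0452, -0.0287, 0], [0.0478, -0.0353, 0], [0.0494, -0.0422, 0]], turn=[-0.09, -0.18, -0.27, -0.36, -0.45, -0.54, -0.63, -0.72, -0.81, -0.9], jaw=[1, 1, 1, 1, 1, 1, 1, 1, 1, 1])

```text
t: 5.45
ee_pos: [0.4709, 0.3788, 0.0992]
eef_rot: [[-0.595, 0.804, 0.009], [0.804, 0.595, 0.007], [0.0, 0.012, -1.0]]
wrist_force: [9.3, 5.1, -0.2]
gripper_width: 0.0001
finger_force: 4.7
```

```bash
cat >> h.py <<'E'
C=np.array([.426,.347])
def state(z=.092):
    o=ctrl.get_obs();R=np.array(o["eef_rot"]);e=np.array(o["ee_pos"]);d=e[:2]-C
    print("t",round(o["t"],2),"q",np.round(o["q"],2),"ee",np.round(e,4),"F",np.round(o["wrist_force"],1))
    print("rad",round(np.hypot(*d),4),"phi",np.degrees(np.arctan2(d[1],d[0])).round(1),"ydir",np.degrees(np.arctan2(R[1,1],R[0,1])).round(1),"nut in tool",np.round(R.T[:2,:2]@(-d),4))
    p=camera_params("wrist");im=grab_frame("wrist");g=im.max(2)
    A=np.radians(np.arange(0,360,1));r=np.linspace(.023,.033,9)
    v=np.full(360,255.)
    for i,a in enumerate(A):
        uv=np.array([pix("wrist",np.array([C[0]+k*np.cos(a),C[1]+k*np.sin(a),z]),p) for k in r]).round().astype(int)
        if (uv>=0).all() and (uv[:,0]<560).all() and (uv[:,1]<420).all(): v[i]=np.median(g[uv[:,1],uv[:,0]])
    k=np.where(v<90)[0];print("dark deg",k.tolist() if len(k)<60 else (k.min(),k.max(),len(k)))
    return im
E
python3 - <<'E'
from h import *
cv2.imwrite("pics/a4.png",state())
E
```

```text
t 5.45 q [ 0.12  0.59 -1.09  1.72  0.57  1.17 -0.49] ee [0.4709 0.3788 0.0992] F [ 9.3  5.1 -0.2]
rad 0.055 phi 35.3 ydir 36.5 nut in tool [ 0.0011 -0.055 ]
dark deg (np.int64(0), np.int64(359), 90)
```

```bash
sed -i 's/^C=.*/C=np.array([.428,.348])/; s/    k=np.where(v<90).*/    k=np.where(v<90)[0];print("dark",[(s[0],s[-1]) for s in map(np.ndarray.tolist,np.split(k,np.where(np.diff(k)>1)[0]+1)) if len(s)], np.percentile(v,[10,50,90]))/' h.py
python3 - <<'E'
from h import *
cv2.imwrite("pics/a5.png",state())
E
```

```text
t 5.5 q [ 0.12  0.59 -1.1   1.72  0.57  1.17 -0.49] ee [0.4696 0.3804 0.0993] F [ 9.8  6.2 -0.8]
rad 0.0527 phi 37.9 ydir 36.9 nut in tool [-0.0009 -0.0527]
dark [(0, 11), (136, 141), (278, 359)] [ 42. 176. 178.]
```

View pics/a5.png

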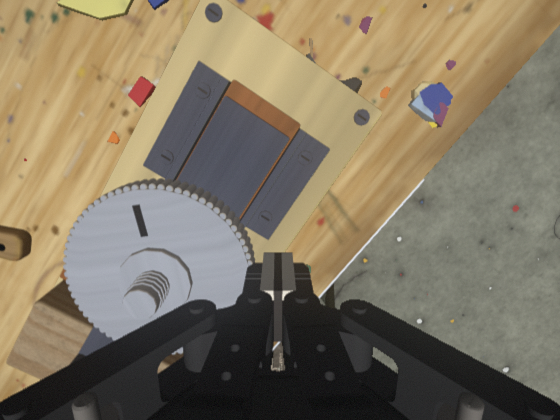

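The notch lies at about 138° against 16° at the start, so the nut has turned about 122° with no slip. Joint 3 is drifting towards its limit, so I will ratchet: a short further arc, then retract and swing back.

carry_out(slide=[[0.0072, 0.0005, 0], [0.0142, -0.001, 0], [0.021, -0.0035, 0], [0.0273, -0.0069, 0], [0.0331, -0.0112, 0], [0.0461, 0.004, 0], [0.0461, 0.004, 0], [0.038, 0.0099, 0], [0.0292, 0.0147, 0], [0.0198, 0.0182, 0]], turn=[-0.09, -0.18, -0.27, -0.36, -0.45, -0.45, -0.45, -0.36, -0.27, -0.18], jaw=[1, 1, 1, 1, 1, 1, 1, 1, 1, 1])

```text
t: 6.55
ee_pos: [0.4686, 0.4026, 0.0969]
eef_rot: [[-0.79, 0.614, -0.001], [0.614, 0.79, -0.0], [0.001, -0.001, -1.0]]
wrist_force: [0.1, 0.3, 0.4]
gripper_width: 0.0002
finger_force: 0.0
```

```bash
python3 -c "
from h import *
state()"
```

```text
t 6.55 q [ 0.08  0.65 -1.12  1.68  0.62  1.22 -0.28] ee [0.4686 0.4026 0.0969] F [0.1 0.3 0.4]
rad 0.0681 phi 53.4 ydir 52.2 nut in tool [-0.0014 -0.0681]
dark [(0, 34), (176, 180), (310, 359)] [ 39. 171. 174.]
```

carry_out(slide=[[-0.0085, -0.0005, 0], [-0.0169, -0.0021, 0], [-0.025, -0.0048, 0], [-0.0328, -0.0084, 0], [-0.04, -0.013, 0], [-0.0465, -0.0184, 0], [-0.0524, -0.0247, 0], [-0.0574, -0.0316, 0], [-0.0615, -0.039, 0], [-0.0647, -0.047, 0]], turn=[0.08, 0.16, 0.24, 0.32, 0.4, 0.48, 0.56, 0.64, 0.72, 0.8], jaw=[1, 1, 1, 1, 1, 1, 1, 1, 1, 1])

```text
t: 7.6
ee_pos: [0.4908, 0.3258, 0.097]
eef_rot: [[0.337, 0.942, -0.001], [0.942, -0.337, -0.0], [-0.001, -0.001, -1.0]]
wrist_force: [0.1, 0.7, 0.3]
gripper_width: 0.0001
finger_force: 0.0
```

carry_out(slide=[[-0.0085, -0.0005, 0], [-0.0169, -0.0021, 0], [-0.025, -0.0048, 0], [-0.0328, -0.0084, 0], [-0.04, -0.013, 0], [-0.0465, -0.0184, 0], [-0.0524, -0.0247, 0], [-0.0574, -0.0316, 0], [-0.0615, -0.039, 0], [-0.0647, -0.047, 0]], turn=[0.08, 0.16, 0.24, 0.32, 0.4, 0.48, 0.56, 0.64, 0.72, 0.8], jaw=[1, 1, 1, 1, 1, 1, 1, 1, 1, 1])

```text
t: 8.6
ee_pos: [0.4245, 0.2807, 0.097]
eef_rot: [[1.0, -0.029, -0.001], [-0.029, -1.0, -0.001], [-0.001, 0.001, -1.0]]
wrist_force: [0.3, -0.2, 0.0]
gripper_width: 0.0001
finger_force: 0.0
```

```bash
python3 -c "
from h import *
state()"
```

```text
t 8.6 q [ 0.04  0.23 -0.74  1.95  0.18  1.03 -2.38] ee [0.4245 0.2807 0.097 ] F [ 0.3 -0.2  0. ]
rad 0.0674 phi -93.0 ydir -91.7 nut in tool [ 0.0015 -0.0674]
dark [(174, 243)] [ 37. 163. 165.]
```

carry_out(slide=[[0.0015, -0.012, 0], [0.0015, -0.017, 0], [0.0086, -0.0175, 0], [0.0156, -0.019, 0], [0.0222, -0.0215, 0], [0.0285, -0.0248, 0], [0.0342, -0.0291, 0], [0.0393, -0.0341, 0], [0.0436, -0.0397, 0], [0.0471, -0.0459, 0]], turn=[0, 0, -0.09, -0.18, -0.27, -0.36, -0.45, -0.54, -0.63, -0.72], jaw=[1, 1, 1, 1, 1, 1, 1, 1, 1, 1])

```text
t: 9.65
ee_pos: [0.4762, 0.3253, 0.0975]
eef_rot: [[0.443, 0.897, 0.002], [0.897, -0.443, -0.0], [0.001, 0.002, -1.0]]
wrist_force: [2.7, -2.1, 1.4]
gripper_width: -0.0001
finger_force: 1.6
```

```bash
python3 -c "
from h import *
state()"
```

```text
t 9.65 q [ 0.09  0.43 -0.89  1.79  0.38  1.1  -1.39] ee [0.4762 0.3253 0.0975] F [ 2.7 -2.1  1.4]
rad 0.0533 phi -25.2 ydir -26.3 nut in tool [-0.001  -0.0533]
dark [(216, 311)] [ 44.9 190.  193. ]
```

carry_out(slide=[[0.0069, -0.002, 0], [0.0137, -0.0034, 0], [0.0202, -0.0058, 0], [0.0263, -0.0091, 0], [0.0318, -0.0132, 0], [0.0368, -0.0181, 0], [0.041, -0.0236, 0], [0.0443, -0.0296, 0], [0.0468, -0.0361, 0], [0.0484, -0.0428, 0]], turn=[-0.09, -0.18, -0.27, -0.36, -0.45, -0.54, -0.63, -0.72, -0.81, -0.9], jaw=[1, 1, 1, 1, 1, 1, 1, 1, 1, 1])

```text
t: 10.7
ee_pos: [0.4604, 0.3917, 0.0989]
eef_rot: [[-0.815, 0.58, 0.006], [0.58, 0.815, 0.008], [0.0, 0.01, -1.0]]
wrist_force: [6.1, 5.9, -1.2]
gripper_width: -0.0
finger_force: 3.6
```

```bash
python3 -c "
from h import *
state()"
```

```text
t 10.7 q [ 0.13  0.63 -1.16  1.72  0.62  1.2  -0.24] ee [0.4604 0.3917 0.0989] F [ 6.1  5.9 -1.2]
rad 0.0544 phi 53.4 ydir 54.6 nut in tool [ 0.0011 -0.0544]
dark [(0, 27), (302, 359)] [ 40. 169. 172.]
```

carry_out(slide=[[0.007, 0.0, 0], [0.0138, -0.0015, 0], [0.0204, -0.0039, 0], [0.0265, -0.0072, 0], [0.0372, 0.0097, 0], [0.0372, 0.0097, 0], [0.0286, 0.0143, 0], [0.0194, 0.0177, 0], [0.0098, 0.0198, 0], [0, 0.0205, 0]], turn=[-0.09, -0.18, -0.27, -0.36, -0.36, -0.36, -0.27, -0.18, -0.09, 0], jaw=[1, 1, 1, 1, 1, 1, 1, 1, 1, 1])

```text
t: 11.75
ee_pos: [0.4696, 0.4045, 0.097]
eef_rot: [[-0.808, 0.589, -0.001], [0.589, 0.808, 0.0], [0.001, -0.0, -1.0]]
wrist_force: [0.8, -0.3, -0.1]
gripper_width: -0.0002
finger_force: 0.0
```

```bash
python3 -c "
from h import *
state()"
```

```text
t 11.75 q [ 0.08  0.66 -1.12  1.67  0.63  1.22 -0.25] ee [0.4696 0.4045 0.097 ] F [ 0.8 -0.3 -0.1]
rad 0.0702 phi 53.7 ydir 53.9 nut in tool [ 0.0003 -0.0702]
dark [(0, 28), (321, 359)] [ 41. 171. 175.]
```

carry_out(slide=[[-0.0085, -0.0005, 0], [-0.0169, -0.0021, 0], [-0.025, -0.0048, 0], [-0.0328, -0.0084, 0], [-0.04, -0.013, 0], [-0.0465, -0.0184, 0], [-0.0524, -0.0247, 0], [-0.0574, -0.0316, 0], [-0.0615, -0.039, 0], [-0.0657, -0.048, 0]], turn=[0.08, 0.16, 0.24, 0.32, 0.4, 0.48, 0.56, 0.64, 0.72, 0.8], jaw=[1, 1, 1, 1, 1, 1, 1, 1, 1, 1])

```text
t: 12.8
ee_pos: [0.4941, 0.3273, 0.097]
eef_rot: [[0.307, 0.952, -0.001], [0.952, -0.307, 0.0], [-0.0, -0.001, -1.0]]
wrist_force: [-1.0, -1.5, 0.2]
gripper_width: -0.0001
finger_force: 0.0
```

carry_out(slide=[[-0.0085, -0.0005, 0], [-0.0169, -0.0021, 0], [-0.025, -0.0048, 0], [-0.0328, -0.0084, 0], [-0.04, -0.013, 0], [-0.0465, -0.0184, 0], [-0.0524, -0.0247, 0], [-0.0574, -0.0316, 0], [-0.0615, -0.039, 0], [-0.0647, -0.047, 0]], turn=[0.08, 0.16, 0.24, 0.32, 0.4, 0.48, 0.56, 0.64, 0.72, 0.8], jaw=[1, 1, 1, 1, 1, 1, 1, 1, 1, 1])

```text
t: 13.8
ee_pos: [0.4294, 0.2799, 0.097]
eef_rot: [[1.0, 0.002, -0.001], [0.002, -1.0, -0.0], [-0.001, 0.0, -1.0]]
wrist_force: [-0.4, 0.4, 0.3]
gripper_width: -0.0001
finger_force: 0.0
```

```bash
python3 -c "
from h import *
state(.094)"
```

```text
t 13.8 q [ 0.04  0.24 -0.74  1.94  0.19  1.03 -2.35] ee [0.4294 0.2799 0.097 ] F [-0.4  0.4  0.3]
rad 0.0681 phi -88.9 ydir -89.9 nut in tool [-0.0012 -0.0681]
dark [(168, 253), (344, 349)] [ 36. 163. 166.]
```

carry_out(slide=[[-0.0012, -0.013, -0.002], [-0.0012, -0.0186, -0.002], [0.0058, -0.0191, -0.002], [0.0126, -0.0206, -0.002], [0.0192, -0.023, -0.002], [0.0253, -0.0263, -0.002], [0.0309, -0.0305, -0.002], [0.0359, -0.0354, -0.002], [0.0402, -0.0409, -0.002], [0.0436, -0.047, -0.002]], turn=[0, 0, -0.09, -0.18, -0.27, -0.36, -0.45, -0.54, -0.63, -0.72], jaw=[1, 1, 1, 1, 1, 1, 1, 1, 1, 1])

```text
t: 14.85
ee_pos: [0.4764, 0.3269, 0.0998]
eef_rot: [[0.415, 0.91, 0.003], [0.91, -0.415, -0.0], [0.001, 0.003, -1.0]]
wrist_force: [3.0, -2.1, 1.1]
gripper_width: 0.0002
finger_force: 2.1
```

```bash
python3 -c "
from h import *
state(.094)"
```

```text
t 14.85 q [ 0.09  0.43 -0.9   1.78  0.38  1.11 -1.36] ee [0.4764 0.3269 0.0998] F [ 3.  -2.1  1.1]
rad 0.0528 phi -23.6 ydir -24.5 nut in tool [-0.0009 -0.0528]
dark [(52, 57), (218, 312)] [ 45. 191. 194.]
```

carry_out(slide=[[0.0068, -0.002, 0], [0.0134, -0.0034, 0], [0.0198, -0.0058, 0], [0.0257, -0.009, 0], [0.0312, -0.013, 0], [0.036, -0.0178, 0], [0.0401, -0.0231, 0], [0.0434, -0.0291, 0], [0.0459, -0.0354, 0], [0.0474, -0.042, 0]], turn=[-0.09, -0.18, -0.27, -0.36, -0.45, -0.54, -0.63, -0.72, -0.81, -0.9], jaw=[1, 1, 1, 1, 1, 1, 1, 1, 1, 1])

```text
t: 15.9
ee_pos: [0.4586, 0.3925, 0.1012]
eef_rot: [[-0.833, 0.554, 0.006], [0.554, 0.833, 0.01], [0.0, 0.012, -1.0]]
wrist_force: [6.8, 8.4, -1.2]
gripper_width: -0.0001
finger_force: 4.3
```

carry_out(slide=[[0.007, 0.0, 0], [0.0138, -0.0015, 0], [0.0204, -0.0039, 0], [0.0265, -0.0072, 0], [0.0372, 0.0107, 0], [0.0372, 0.0107, 0], [0.0286, 0.0153, 0], [0.0194, 0.0187, 0], [0.0098, 0.0208, 0], [0, 0.0215, 0]], turn=[-0.09, -0.18, -0.27, -0.36, -0.36, -0.36, -0.27, -0.18, -0.09, 0], jaw=[1, 1, 1, 1, 1, 1, 1, 1, 1, 1])

```text
t: 16.9
ee_pos: [0.4675, 0.4058, 0.0991]
eef_rot: [[-0.826, 0.563, -0.001], [0.563, 0.826, 0.0], [0.001, -0.0, -1.0]]
wrist_force: [1.0, 0.4, -0.3]
gripper_width: 0.0
finger_force: 0.0
```

```bash
python3 -c "
from h import *
state(.095)"
```

```text
t 16.9 q [ 0.08  0.65 -1.13  1.67  0.62  1.22 -0.22] ee [0.4675 0.4058 0.0991] F [ 1.   0.4 -0.3]
rad 0.07 phi 55.6 ydir 55.7 nut in tool [ 0.0001 -0.07  ]
dark [(0, 32), (160, 165), (320, 359)] [ 40.9 170.  173. ]
```

carry_out(slide=[[-0.0085, -0.0005, 0], [-0.0169, -0.0021, 0], [-0.025, -0.0048, 0], [-0.0328, -0.0084, 0], [-0.04, -0.013, 0], [-0.0465, -0.0184, 0], [-0.0524, -0.0247, 0], [-0.0574, -0.0316, 0], [-0.0615, -0.039, 0], [-0.0657, -0.048, 0]], turn=[0.08, 0.16, 0.24, 0.32, 0.4, 0.48, 0.56, 0.64, 0.72, 0.8], jaw=[1, 1, 1, 1, 1, 1, 1, 1, 1, 1])

```text
t: 17.95
ee_pos: [0.4945, 0.3293, 0.0991]
eef_rot: [[0.277, 0.961, -0.001], [0.961, -0.277, 0.0], [0.0, -0.001, -1.0]]
wrist_force: [0.4, 0.3, -0.9]
gripper_width: -0.0003
finger_force: 0.0
```

carry_out(slide=[[-0.0085, -0.0005, 0], [-0.0169, -0.0021, 0], [-0.025, -0.0048, 0], [-0.0328, -0.0084, 0], [-0.04, -0.013, 0], [-0.0465, -0.0184, 0], [-0.0524, -0.0247, 0], [-0.0574, -0.0316, 0], [-0.0615, -0.039, 0], [-0.0647, -0.047, 0]], turn=[0.08, 0.16, 0.24, 0.32, 0.4, 0.48, 0.56, 0.64, 0.72, 0.8], jaw=[1, 1, 1, 1, 1, 1, 1, 1, 1, 1])

```text
t: 18.95
ee_pos: [0.4313, 0.2799, 0.099]
eef_rot: [[0.999, 0.034, -0.001], [0.034, -0.999, -0.0], [-0.001, 0.0, -1.0]]
wrist_force: [0.3, 0.9, -0.6]
gripper_width: 0.0001
finger_force: 0.0
```

```bash
python3 -c "
from h import *
state(.095)"
```

```text
t 18.95 q [ 0.04  0.24 -0.73  1.94  0.18  1.03 -2.31] ee [0.4313 0.2799 0.099 ] F [ 0.3  0.9 -0.6]
rad 0.0682 phi -87.2 ydir -88.1 nut in tool [-0.001  -0.0682]
dark [(160, 165), (171, 253)] [ 35. 163. 165.]
```

Same arc again, pressed slightly deeper.

carry_out(slide=[[-0.001, -0.013, -0.002], [-0.001, -0.019, -0.002], [0.006, -0.0195, -0.002], [0.0128, -0.021, -0.002], [0.0194, -0.0234, -0.002], [0.0255, -0.0267, -0.002], [0.0311, -0.0309, -0.002], [0.0361, -0.0358, -0.002], [0.0404, -0.0413, -0.002], [0.0438, -0.0474, -0.002]], turn=[0, 0, -0.09, -0.18, -0.27, -0.36, -0.45, -0.54, -0.63, -0.72], jaw=[1, 1, 1, 1, 1, 1, 1, 1, 1, 1])

```text
t: 20.0
ee_pos: [0.477, 0.3288, 0.1019]
eef_rot: [[0.386, 0.923, 0.003], [0.923, -0.386, -0.0], [0.001, 0.003, -1.0]]
wrist_force: [2.6, -2.2, 1.6]
gripper_width: -0.0001
finger_force: 2.0
```

carry_out(slide=[[0.0068, -0.002, 0], [0.0134, -0.0034, 0], [0.0198, -0.0058, 0], [0.0257, -0.009, 0], [0.0312, -0.013, 0], [0.036, -0.0178, 0], [0.0401, -0.0231, 0], [0.0434, -0.0291, 0], [0.0459, -0.0354, 0], [0.0474, -0.042, 0]], turn=[-0.09, -0.18, -0.27, -0.36, -0.45, -0.54, -0.63, -0.72, -0.81, -0.9], jaw=[1, 1, 1, 1, 1, 1, 1, 1, 1, 1])

```text
t: 21.0
ee_pos: [0.4574, 0.3932, 0.1031]
eef_rot: [[-0.851, 0.525, 0.006], [0.525, 0.851, 0.009], [0.0, 0.011, -1.0]]
wrist_force: [6.1, 7.3, -0.9]
gripper_width: -0.0002
finger_force: 3.5
```

```bash
python3 -c "
from h import *
state(.096)"
```

```text
t 21.0 q [ 0.13  0.62 -1.16  1.72  0.61  1.2  -0.17] ee [0.4574 0.3932 0.1031] F [ 6.1  7.3 -0.9]
rad 0.054 phi 57.0 ydir 58.3 nut in tool [ 0.0013 -0.0539]
dark [(0, 29), (293, 298), (305, 359)] [ 39. 167. 170.]
```

carry_out(slide=[[0.007, 0.0, 0], [0.0138, -0.0015, 0], [0.0204, -0.0039, 0], [0.0265, -0.0072, 0], [0.0372, 0.0107, 0], [0.0372, 0.0107, 0], [0.0286, 0.0153, 0], [0.0194, 0.0187, 0], [0.0098, 0.0208, 0], [0, 0.0215, 0]], turn=[-0.09, -0.18, -0.27, -0.36, -0.36, -0.36, -0.27, -0.18, -0.09, 0], jaw=[1, 1, 1, 1, 1, 1, 1, 1, 1, 1])

```text
t: 22.05
ee_pos: [0.4663, 0.4073, 0.1012]
eef_rot: [[-0.845, 0.535, -0.0], [0.535, 0.845, 0.001], [0.001, 0.0, -1.0]]
wrist_force: [0.3, -0.8, 0.1]
gripper_width: 0.0003
finger_force: 0.0
```

```bash
python3 -c "
from h import *
state(.096)"
```

```text
t 22.05 q [ 0.07  0.65 -1.13  1.67  0.62  1.23 -0.19] ee [0.4663 0.4073 0.1012] F [ 0.3 -0.8  0.1]
rad 0.0706 phi 57.2 ydir 57.6 nut in tool [ 0.0006 -0.0706]
dark [(0, 30), (325, 359)] [ 41. 169. 172.]
```

carry_out(slide=[[-0.0085, -0.0005, 0], [-0.0169, -0.0021, 0], [-0.025, -0.0048, 0], [-0.0328, -0.0084, 0], [-0.04, -0.013, 0], [-0.0465, -0.0184, 0], [-0.0524, -0.0247, 0], [-0.0574, -0.0316, 0], [-0.0615, -0.039, 0], [-0.0657, -0.048, 0]], turn=[0.08, 0.16, 0.24, 0.32, 0.4, 0.48, 0.56, 0.64, 0.72, 0.8], jaw=[1, 1, 1, 1, 1, 1, 1, 1, 1, 1])

```text
t: 23.1
ee_pos: [0.4956, 0.3317, 0.1012]
eef_rot: [[0.245, 0.97, -0.001], [0.97, -0.245, 0.0], [0.0, -0.001, -1.0]]
wrist_force: [-0.2, 0.0, -0.7]
gripper_width: -0.0001
finger_force: 0.0
```

carry_out(slide=[[-0.0085, -0.0005, -0.05], [-0.0169, -0.0021, -0.09], [-0.025, -0.0048, -0.12], [-0.0328, -0.0084, -0.12], [-0.04, -0.013, -0.12], [-0.0465, -0.0184, -0.12], [-0.0524, -0.0247, -0.12], [-0.0574, -0.0316, -0.12], [-0.0657, -0.029, -0.12], [-0.0657, -0.029, -0.12]], turn=[0.08, 0.16, 0.24, 0.32, 0.4, 0.48, 0.56, 0.64, 0.64, 0.64], jaw=[1, 1, 1, 1, 1, 1, 1, 1, 1, 1])

```text
t: 24.1
ee_pos: [0.4521, 0.2737, 0.2212]
eef_rot: [[0.948, 0.317, 0.0], [0.317, -0.948, -0.001], [-0.0, 0.001, -1.0]]
wrist_force: [-0.2, 0.8, 0.1]
gripper_width: 0.0002
finger_force: 0.0
```

```bash
python3 - <<'E'
from h import *
grab_frame("top");grab_frame("top")
p=camera_params("wrist");im=state(.097);cv2.imwrite("pics/w6.png",im)
import json;json.dump([np.array(p["camera_matrix"]).tolist(),np.array(p["world_to_cam"]).tolist()],open("p6.json","w"))
E
```

```text
t 24.2 q [ 0.17  0.15 -0.83  1.77  0.11  1.28 -1.93] ee [0.4521 0.2747 0.2213] F [0.  0.6 0. ]
rad 0.0771 phi -71.8 ydir -71.6 nut in tool [ 0.0003 -0.0771]
dark [(328, 332)] [167. 169. 171.]
```

View pics/w6.png

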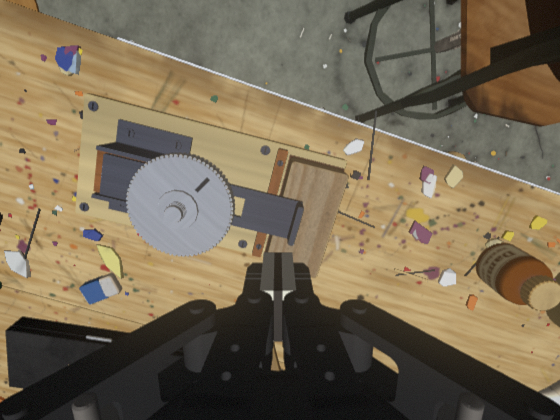

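The notch now lies at 330°, so the nut stands about 674° (11.8 rad) from tight. The strap is still forward. The nose's outer edge runs from about (302,204) to (293,244), and the board's upper edge from (85,95) to (347,158).

```bash
python3 - <<'E'
from h import *
import json;a,b=json.load(open("p6.json"));p=dict(camera_matrix=np.array(a),world_to_cam=np.array(b))
r=lambda u,z:ray("wrist",u,z,p)[:2]
n=np.array([r((302,204),.072),r((293,244),.072)]);print("nose",n.round(4),n.mean(0).round(4))
e=r((85,95),.015)-r((347,158),.015);print("board +y dir deg",np.degrees(np.arctan2(e[1],e[0])))
d=C-n.mean(0);print(np.hypot(*d),np.degrees(np.arctan2(d[1],d[0])))
k=np.array([r((290,150),.049),r((345,165),.049),r((312,277),.049)]);print(k.round(4))
s=r((345,165),.049)-r((312,277),.049);print("block long dir",np.degrees(np.arctan2(s[1],s[0])))
E
```

```text
nose [[0.4546 0.2521]
 [0.4168 0.2472]] [0.4357 0.2496]
board +y dir deg 95.14142390622465
0.09868842826618564 94.4947887305671
[[0.4929 0.2754]
 [0.496  0.2237]
 [0.3802 0.213 ]]
block long dir 5.26088896575189
```

carry_out(slide=[[-0.0309, 0.0542, 0], [-0.0309, 0.0542, 0], [-0.0309, 0.0542, 0.04], [-0.0309, 0.0542, 0.08], [-0.0309, 0.0542, 0.11], [-0.0309, 0.0542, 0.13], [-0.0309, 0.0542, 0.14], [-0.0309, 0.0542, 0.14], [-0.0309, 0.0542, 0.14]], turn=[0.08, 0.15, 0.15, 0.15, 0.15, 0.15, 0.15, 0.15, 0.15], jaw=[1, 1, 1, 1, 1, 1, 1, 1, 1])

```text
t: 25.15
ee_pos: [0.4399, 0.2145, 0.0821]
eef_rot: [[0.996, 0.084, 0.001], [0.084, -0.996, 0.001], [0.001, -0.001, -1.0]]
wrist_force: [-0.2, -0.5, 1.5]
gripper_width: 0.0001
finger_force: 0.0
```

```bash
python3 - <<'E'
from h import *
cv2.imwrite("pics/w7.png",state(.097)); cv2.imwrite("pics/s7.png",grab_frame("scene"))
E
```

```text
t 25.15 q [ 0.21  0.21 -0.77  2.01  0.18  0.99 -2.14] ee [0.4399 0.2145 0.0821] F [-0.2 -0.5  1.5]
rad 0.1341 phi -84.9 ydir -85.2 nut in tool [-0.0006 -0.1341]
dark [] [255. 255. 255.]
```

View pics/w7.png

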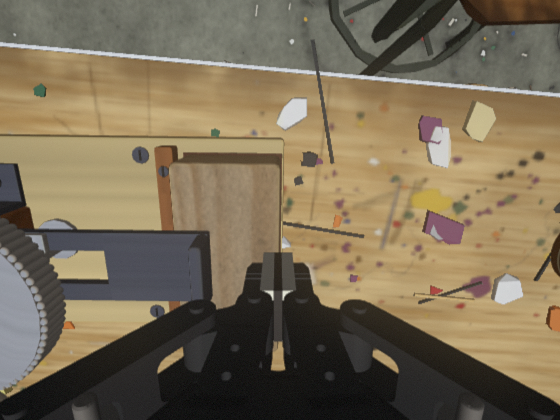

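The finger stands behind the nose at (280,270), square to its face and clear of the block. I now push gently along tool -y.

carry_out(slide=[[0, -0.01, 0], [0, -0.018, 0], [0, -0.021, 0], [0, -0.024, 0], [0, -0.027, 0], [0, -0.031, 0], [0, -0.035, 0], [0, -0.039, 0], [0, -0.043, 0], [0, -0.047, 0]], turn=[0, 0, 0, 0, 0, 0, 0, 0, 0, 0], jaw=[1, 1, 1, 1, 1, 1, 1, 1, 1, 1])

```text
t: 26.25
ee_pos: [0.4351, 0.2607, 0.0811]
eef_rot: [[0.997, 0.083, -0.0], [0.083, -0.997, -0.001], [-0.0, 0.001, -1.0]]
wrist_force: [-0.3, -1.7, -0.9]
gripper_width: 0.0002
finger_force: 0.9
```

carry_out(slide=[[0, -0.004, 0], [0, -0.008, 0], [0, -0.011, 0], [0, -0.013, 0], [0, -0.015, 0], [0, -0.016, 0], [0, -0.017, 0], [0, -0.017, 0]], turn=[0, 0, 0, 0, 0, 0, 0, 0], jaw=[1, 1, 1, 1, 1, 1, 1, 1])

```text
t: 27.05
ee_pos: [0.4339, 0.2774, 0.0812]
eef_rot: [[0.997, 0.083, -0.0], [0.083, -0.997, -0.001], [-0.0, 0.001, -1.0]]
wrist_force: [0.2, -2.3, 1.5]
gripper_width: -0.0001
finger_force: 1.5
```

carry_out(slide=[[0, -0.001, 0], [0, -0.002, 0], [0, -0.002, 0], [0, 0.01, 0], [0, 0.03, 0], [0, 0.045, 0], [0, 0.05, -0.04], [0, 0.05, -0.09], [0, 0.05, -0.13], [0, 0.05, -0.13]], turn=[0, 0, 0, 0, 0, 0, 0, 0, 0, 0], jaw=[1, 1, 1, 1, 1, 1, 1, 1, 1, 1])

```text
t: 28.05
ee_pos: [0.4411, 0.2303, 0.2172]
eef_rot: [[0.996, 0.084, 0.011], [0.084, -0.996, 0.004], [0.011, -0.004, -1.0]]
wrist_force: [0.3, 0.6, -0.2]
gripper_width: -0.0002
finger_force: 0.0
```

```bash
python3 - <<'E'
from h import *
grab_frame("top")
p=camera_params("wrist");im=state(.097);cv2.imwrite("pics/w8.png",im)
for d in(.1,.067,.060):
    print(d,pix("wrist",np.array([C[0]+.089*d,C[1]-.996*d,.072]),p).round(0))
E
```

```text
t 28.1 q [ 0.26  0.05 -0.8   1.86  0.04  1.24 -2.05] ee [0.4397 0.2293 0.2143] F [-0.5  0.5 -0.3]
rad 0.1193 phi -84.3 ydir -85.2 nut in tool [-0.0018 -0.1193]
dark [(328, 331)] [156. 158. 160.]
0.1 [254. 204.]
0.067 [215. 204.]
0.06 [206. 204.]
```

View pics/w8.png

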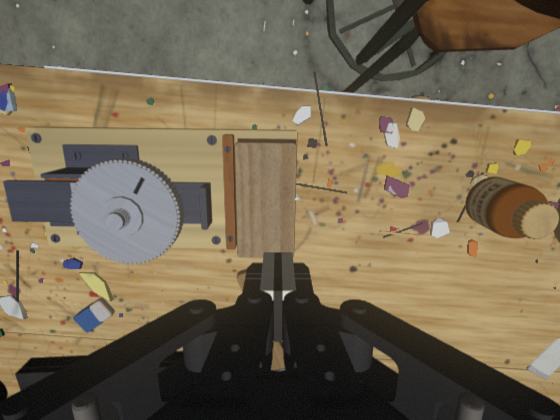

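The strap is back: the block is uncovered with its nose edge at about (211,204), and the notch is unchanged at 330°. I check the nose margin once more with the arm at rest.

```bash
python3 - <<'E'
from h import *
for i in range(4): grab_frame("top")
p=camera_params("wrist");im=grab_frame("wrist");g=im.max(2).astype(int)
for s in (-.010,0,.010):
    row=[]
    for d in np.arange(.05,.08,.001):
        u=pix("wrist",np.array([C[0]+.089*d+s,C[1]-.996*d+.089*s,.072]),p).round().astype(int);row.append(int(g[u[1],u[0]]))
    print(s,row)
E
```

```text
-0.01 [83, 86, 83, 84, 70, 88, 89, 83, 86, 80, 53, 53, 53, 58, 116, 187, 184, 184, 185, 185, 183, 183, 183, 184, 185, 132, 126, 128, 131, 128]
0 [84, 85, 86, 84, 82, 88, 87, 87, 86, 67, 56, 52, 54, 50, 175, 180, 178, 179, 180, 180, 178, 177, 179, 177, 178, 143, 129, 128, 129, 133]
0.01 [88, 88, 87, 87, 93, 87, 85, 88, 89, 77, 54, 53, 54, 64, 141, 179, 182, 181, 179, 179, 180, 180, 180, 179, 179, 180, 153, 129, 131, 131]
```

```bash
python3 -c "
from rig import job
print(job.hand_in())"
```

```text
the job is handed in; nothing more can be done
None
```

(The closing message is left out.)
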